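Turn the ball dish to face the parts bin

TASK

The machined block has been left hard up against the handle of the ball dish: put it aside on the bench, lying flat as it is now, with its middle at least 15 cm from the middle of the dish's rest. Then take the dish by its handle, lift it about ten centimetres straight off its rest and turn it on the spot by a quarter turn, whichever way makes its pouring lip point at the open parts bin, keeping it level so that the loose ball always stays within the ring marked in the middle of the dish. Do not touch the ball or disturb the bin, tape roll, nut, pencil, spanner or pliers, and finish still holding the dish there: level, still and above its rest, ready for tipping.

Things in the scene. Friction and masses are not known exactly. Their poses are not given: they have to be found in the camera images.
- dish: loose shallow round aluminium dish, 102 mm across, rim 15.5 mm high, 0.2 kg with its handle. Origin: centre of its flat underside, which stands centred on dish_rest (15 mm above the bench). Its +x points out through the pouring lip, -x along the handle, z up. At the start the handle points roughly to the robot. A thin dark ring of 18 mm radius is marked round the middle of its floor.
- handle (a point): grip point in the middle of the handle, 95 mm from the dish's centre along its -x, 15 mm above its underside; axes as the dish's. The handle is a level straight steel bar 12 mm wide (dish's y) and 22 mm high (4 to 26 mm above the dish's underside), from 48 to 128 mm from the dish's centre.
- lip (a point): outer end of the pouring lip, a 28 mm wide chute in the rim; 72 mm from the dish's centre along its +x, about 12 mm above its underside
- ball_center (a point): centre of the loose steel ball, 22 mm across, 44 g, which rests in the middle of the dish
- ball: the loose steel ball, 22 mm across (use point ball_center for its place)
- dish_rest: low round black rubber rest, fixed to the bench, 96 mm across and 15 mm high, on which the dish stands; origin at its centre on the bench, its yaw that of the dish at the start to 0.05 rad
- clamp_block: loose milled metal block, 40 mm (its x) by 60 mm (its y) by 28 mm high, 0.11 to 0.21 kg, a 14 mm wide slot along y in its top; origin at the centre of its underside, on the bench. It stands on the dish's +y side of the handle, one 40 mm end face 4 to 10 mm from the bar; best gripped across its 40 mm width, at or a little beyond its middle as seen from the handle.
- parts_bin: empty open dark grey plastic parts bin, 105 x 119 mm and 62 mm high, about 0.2 m from the dish's rest, to the left or to the right of the dish (square to its handle and lip at the start, within about 5 degrees); origin at the centre of its underside
- tape_roll: black roll of tape lying flat, 62 mm across, 19 mm high, about 0.2 m from the rest on the side opposite to the bin; origin at the centre of its underside
- nut: hexagon nut, 22 mm across, 11 mm high, lying behind the dish; bystander
- pencil: green pencil, 119 mm long along its y, 7 mm thick, lying behind the dish; bystander
- spanner: combination spanner, 195 mm long along its y, 8 mm high, on the bench front left; bystander
- pliers: blue combination pliers, 183 mm long along their y, 14 mm high, on the bench at the right, the pair nearest the robot; bystander
- rest_top (a point): centre of the top face of dish_rest, 15 mm above the bench
- dish_middle (a point): lowest point of the dish's floor, in its middle, 4 mm above the underside. The floor is a shallow cone that rises 8 degrees outward, so the ball stays in the middle while the dish is nearly level and moved gently.
Mind the look-alikes: they are no part of the job. There is more than one size of the clamp_block; the one meant has the size given above.

How it is judged:
On the way, in this order (a step that is already met when the one before it is completed fails the run):
1. the block stands aside on the bench, let go, its middle at least 14.5 cm from the middle of the rest (horizontal distance between clamp_block and dish_rest above 0.145 m and height (world z) of clamp_block below 0.005 m and angle between clamp_block's own z axis and vertical below 0.1 rad and contact force between the fingers and clamp_block below 0.1 N), for 0.2 s.
2. the dish is lifted at least 5 cm off its rest by the gripper (z of dish in the frame of rest_top above 0.05 m and contact force between the fingers and dish above 1 N), for 0.2 s.
At the end, for the whole second after the job is handed in: Gripper holds the dish still, 5 to 16 cm above its rest, within 4 cm of the rest's middle in plan, tilt under 5 degrees, line out of the lip passing within 4 cm of the bin's middle, ball inside the 18 mm ring, dish touching neither rest nor bin; block flat and still on the bench 14.5 cm off (all of step 2 and z of dish in the frame of rest_top below 0.16 m and horizontal distance between dish and dish_rest below 0.04 m and angle between dish's own z axis and vertical below 0.09 rad and x of parts_bin in the frame of dish above 0.1 m and y of parts_bin in the frame of dish between -0.04 and 0.04 m and horizontal distance between ball_center and dish_middle below 0.018 m and z of ball_center in the frame of dish below 0.024 m and linear speed of each of dish, clamp_block below 0.02 m/s and angular speed of dish below 0.1 rad/s and contact force between dish and dish_rest below 0.1 N and contact force between dish and parts_bin below 0.1 N and horizontal distance between clamp_block and dish_rest above 0.145 m and height (world z) of clamp_block below 0.005 m and angle between clamp_block's own z axis and vertical below 0.1 rad); the arm keeps its last pose, push and grip.
It fails at once if the ball leaves the marked ring (2 mm allowed) (horizontal distance between ball_center and dish_middle above 0.02 m).
It fails at once if the dish is tipped more than 8 degrees (angle between dish's own z axis and vertical above 0.14 rad).
It fails at once if the fingers touch the ball (contact force between the fingers and ball above 0.1 N).
It fails at once if the bin, tape roll, nut, pencil, spanner or pliers is shifted more than 2 cm (distance of any of parts_bin, tape_roll, nut, pencil, spanner, pliers from where it was at the start of the episode above 0.02 m).
It also fails if it takes over 64 s, if anything falls off the work surface, if the arm or the gripper's body presses on something with over 40 N, if the wrist force passes 120 N, or if a joint passes its speed limit or range.

ROBOT

A 6-joint arm with a two-finger parallel gripper is mounted at the origin on a cart in front of the work surface, level with it; the furniture and walls round the work are solid. World frame = base frame: x ahead of the robot, y to its left, z up, the work surface at z = 0. Lengths are in m, angles in rad, forces in N, time in s.
With the tool pointing down it reaches from about 0.375 to 0.9 m from the base axis. Payload 3.1 kg.
Tool frame: the origin (TCP) lies at the very end of the fingers, on their centre line; the grasp point (between the pads) lies 19 mm behind it (grip_depth is the distance from the TCP to the grasp point, in m); z points along the fingers, y is the line along which they close (so a half turn about z gives the same grasp; the last joint's range is limited). The gripper opens to 85 mm and grips with 20 to 120 N. Pads are 22 mm wide; open, the fingers measure 114 mm over their backs; the gripper's body (76 mm by 85 mm) begins 54 mm behind the grasp point. The pads swing forward as they close: fully open they stand 13 mm farther back than shut.
Start: joints at [-1.385, 0.527, 1.433, -0, 1.181, -0.178], TCP at [0.223, -0.584, 0.231] pointing down, gripper open.
Joint ranges: [-3.08, 3.08], [-0.75, 2.2], [0.22, 2.44], [-1.43, 4.57], [0, 2.65], [-2.85, 2.85]. Speed limits (rad/s): [2.79, 2.79, 3.14, 3.14, 3.14, 3.14].

INTERFACE

Orientations are given as a unit quaternion [x, y, z, w].
In Python, from station import * gives the robot as it stands.
- The arm moves only by the tool apply_moves, never from a script. Its argument "plan" is a list of rows, each a list of 7 numbers: the shift along the tool's x, y, z in m, then the turn, a rotation vector about the tool's x, y, z in rad, then the gripper command: -1 is fully open, 1 is shut, values between are in proportion. In form: [[dx, dy, dz, wx, wy, wz, jaw], ...]. A call has 1 to 8 rows; each row shifts and turns the commanded pose from where the row before left it, along the tool's axes as they then stand; what a row does not reach is not made up. A row lasts 1/8 s, in which the tool goes at most 62.5 mm and 10.7 degrees, less where a joint would pass 70% of its speed; a pose out of reach is approached as far as the arm can. A call is refused whole if a number of a shift passes 0.0625 or a number of a turn 0.188, either way. A call with a gripper value outside its range is refused whole. The fingers move at their own pace and stop on an object; "force" is the grip in N (left out, the last holds). Time passes only in rows, so rows that do not move let the fingers close. It gives the time, the measured TCP pose, the force, the opening and the grip force at its end, in the units of the state.
- sense(): the state, without advancing time (a new reading comes with each control period).
- snapshot(name): name is "scene" or "top"; returns the picture (480x640x3 uint8, red, green, blue); there is no depth.
- calibration(name): a dict with "camera_matrix" (3x3 intrinsics, pixels), "k1" (the pictures are not rectified: a ray, as slopes to the right and down, at radius r is drawn at 1 + k1 r^2 times it, then the intrinsics apply), "R" (3x3) and "t" (3): a world point X has camera coordinates R X + t. Camera axes: x right, y down, z forward; pixel columns grow to the right and rows downward; lengths in m; the calibration is good to about 2 mm. A picture is of the moment at which its call begins. calibration takes no time and is no camera call.
- sign_off(): hands the job in; it is judged then, once.
The state is a dict: "t": time; "q": joint angles; "qd": joint speeds; "tau": joint torques, N m; "tcp_pos": TCP position; "tool_rot": TCP orientation; "force": force on the tool from outside, world axes, zero at the start; "ft_torque": the same for the moment, N m; "finger_gap": opening from 0.0 (shut) to 1.0 (fully open); "gripper_force": force on a finger pad.
Only numpy, scipy, OpenCV 4.12 (cv2) and the standard library are available. Lean on these libraries where they do the work, as an engineer would, in place of code of your own. Each camera call takes 0.05 s, during which the arm holds its last target. There are 200 camera calls.

## Working session

There is one attempt and no reset: what is moved stays moved. The work goes in short steps, Python scripts to look and compute and a tool call to move; the robot and the scene stay as the last step left them, time stands still between calls to the robot, and variables do not carry over. Pictures are saved under pics/ and viewed, at most 10 in all, crops included, and the job is handed in when it is done.

Besides the shell and the picture viewer there is one more tool, called after "Call:" as a command line: name --pt "numbers of a row" for each row, then --argument value for the rest. apply_moves: Moves the arm, as the interface text tells. Its arguments: {"type":"object","properties":{"plan":{"type":"array"},"force":{"type":"number"}},"required":["plan"]}

```bash
mkdir -p pics; cat > h.py <<'E'
from station import *
import numpy as np, cv2
def ray(name,u,v):
    c=calibration(name);K=np.array(c["camera_matrix"]);k=c["k1"]
    d=np.array([(u-K[0,2])/K[0,0],(v-K[1,2])/K[1,1]]);s=d.copy()
    for _ in range(20): s=d/(1+k*(s@s))
    R=np.array(c["R"]);t=np.array(c["t"])
    return -R.T@t, R.T@np.array([s[0],s[1],1])
def onz(name,u,v,z):
    o,d=ray(name,u,v); return o+d*(z-o[2])/d[2]
def proj(name,X):
    c=calibration(name);K=np.array(c["camera_matrix"]);p=np.array(c["R"])@np.array(X)+np.array(c["t"])
    s=p[:2]/p[2]; s=s*(1+c["k1"]*(s@s)); return K[:2,:2]@s+K[:2,2]
def save(name,f):
    im=np.array(snapshot(name))[:,:,::-1].copy(); cv2.imwrite("pics/"+f,im); return im
E
python3 - <<'E'
from h import *
for n in("scene","top"):
    save(n,n+"0.png"); o,d=ray(n,320,240); print(n,o.round(3),onz(n,320,240,0).round(3), onz(n,330,240,0).round(4))
s=sense();print(s)
E
```

```text
scene [-1.097 -0.772  0.876] [ 0.683 -0.018  0.   ] [ 0.699 -0.05   0.   ]
top [ 0.445 -0.057  1.233] [ 0.572 -0.057  0.   ] [ 0.5732 -0.0829  0.    ]
{'t': 0.1, 'q': array([-1.38451335e+00,  5.28383540e-01,  1.43379752e+00,  3.06947323e-05,
        1.18142117e+00, -1.78513106e-01]), 'qd': array([-0.00118096, -0.00178927, -0.00293293, -0.00043101,  0.00220193,
        0.00317464]), 'tau': array([-2.33409319e-04, -4.43304741e+01, -1.78586751e+01, -1.67092830e-04,
        3.85636478e-03,  1.90584785e-05]), 'tcp_pos': array([ 0.22287784, -0.58320271,  0.23041771]), 'tool_rot': array([ 9.83412107e-01,  1.81382521e-01,  1.02890502e-05, -1.00483910e-03]), 'force': array([-0.1967041 , -0.03960361, -0.13773518]), 'ft_torque': array([ 0.02149171, -0.0011581 ,  0.00946939]), 'gripper_force': 0.0, 'finger_gap': 1.0006272453108602}
```

View pics/top0.png

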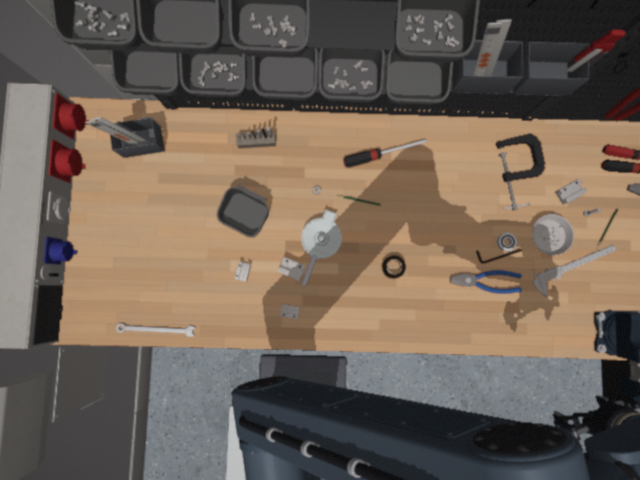

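View pics/scene0.png

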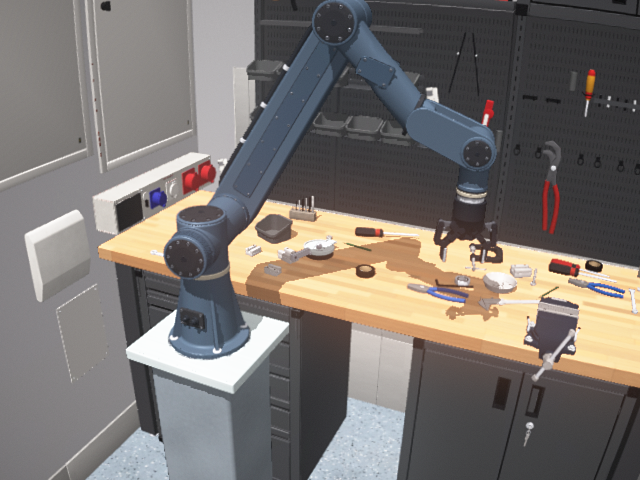

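Top view: the dish is at about (321,238), its handle runs to (305,283), and the open bin is at (243,211). The tape is at (394,266). Block candidates are (290,267), (242,270), (290,311) and (571,190). Only (290,267) stands against the handle on the dish's +y side (left), so I'll confirm it in an enlarged crop.

```bash
python3 - <<'E'
from h import *
im=cv2.imread("pics/top0.png")[195:325,215:375]
cv2.imwrite("pics/crop0.png",cv2.resize(im,None,fx=4.5,fy=4.5,interpolation=cv2.INTER_CUBIC))
E
```

```text
(no output)
```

View pics/crop0.png

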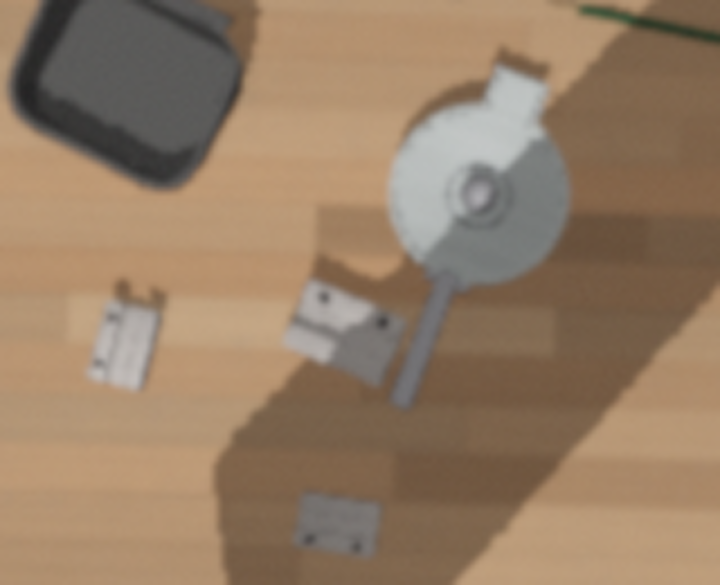

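The crop confirms it. The block whose short end face is about 6 mm from the bar, with the slot square to the bar, is at crop (343,333). The two on its left and below are loose and smaller. Next I'll compute the poses.

```bash
python3 - <<'E'
from h import *
P=lambda x,y,z: onz("top",215+(x+.5)/4.5-.5,195+(y+.5)/4.5-.5,z)[:2]
c=[P(*a,.028) for a in((317,280),(405,322),(382,387),(284,338))]
B=np.mean(c,0);print("block",B.round(4),[np.linalg.norm(c[i]-c[i-1]).round(4) for i in range(4)])
ly=(c[1]+c[2]-c[0]-c[3])/2;print("block long yaw",np.degrees(np.arctan2(ly[1],ly[0])))
print("ring",P(479,194,.0225),"ball",P(480,193,.03))
D=P(479,194,.0215)
H=P(402,406,.041); L=P(522,80,.0275); H1=P(448,277,.041)
print("Hend",H,np.linalg.norm(H-D),"root",H1,"lip",L,np.linalg.norm(L-D))
for v in(L-H,D-H,H1-H): print("yaw",np.degrees(np.arctan2(v[1],v[0])))
print("bin",onz("top",243,210,.05),"tape",onz("top",394,266,.019), "free",onz("top",350,297,.0), "lk",onz("top",242,270,.02),onz("top",290,311,.02))
# dish outline by mask
im=cv2.imread("pics/top0.png").astype(int)
E
```

```text
block [0.4955 0.0124] [np.float64(0.0373), np.float64(0.0549), np.float64(0.0385), np.float64(0.0615)]
block long yaw -114.35283693506251
ring [ 0.57604749 -0.05936641] ball [ 0.5758214  -0.05989819]
Hend [ 0.45476186 -0.02019073] 0.12755919715458036 root [ 0.52701597 -0.04342429] lip [ 0.64150028 -0.08190924] 0.06912311405145156
yaw -18.28912611650829
yaw -17.88663046538647
yaw -17.825374349450172
bin [0.63703186 0.13821603 0.05      ] tape [ 0.50937142 -0.24782359  0.019     ] free [ 0.42729032 -0.13840901  0.        ] lk [0.48799167 0.13858995 0.02      ] [0.38839161 0.01334926 0.02      ]
```

Call:
apply_moves --pt "0.039 -0.039 0 0 0 0 -0.5" --pt "0.039 -0.039 0 0 0 0 -0.5" --pt "0.039 -0.039 0 0 0 0 -0.5" --pt "0.039 -0.039 0 0 0 0 -0.5" --pt "0.039 -0.039 0 0 0 0 -0.5" --pt "0.039 -0.039 0 0 0 0 -0.5" --pt "0.039 -0.039 0 0 0 0 -0.5" --pt "0.039 -0.039 0 0 0 0 -0.5"

```text
t: 1.1
tcp_pos: [0.4036, -0.1794, 0.2312]
tool_rot: [0.983, 0.181, 0.0, -0.0]
force: [1.2, -0.1, 0.1]
finger_gap: 0.75
gripper_force: 0.0
```

Call:
apply_moves --pt "0.039 -0.038 0 0 0 0 -0.5" --pt "0.039 -0.038 0 0 0 0 -0.5" --pt "0.039 -0.038 0 0 0 0 -0.5" --pt "0.039 -0.038 0 0 0 0 -0.5" --pt "0 0 0.02 0 0 -0.18 -0.5" --pt "0 0 0.02 0 0 -0.18 -0.5" --pt "0 0 0.02 0 0 -0.18 -0.5" --pt "0 0 0.02 0 0 -0.18 -0.5"

```text
t: 2.1
tcp_pos: [0.4944, 0.0168, 0.1505]
tool_rot: [0.855, 0.519, -0.0, -0.0]
force: [0.6, 0.5, -0.4]
finger_gap: 0.754
gripper_force: 0.0
```

Call:
apply_moves --pt "0 0 0 0 0 -0.1 -0.5" --pt "0 0 0 0 0 0 -0.5"

```text
t: 2.35
tcp_pos: [0.4943, 0.0166, 0.1508]
tool_rot: [0.83, 0.558, -0.0, -0.0]
force: [0.2, -1.0, 0.7]
finger_gap: 0.748
gripper_force: 0.0
```

```bash
cat >> h.py <<'E'
from scipy.spatial.transform import Rotation as Ro
def go(x,y,z):
    s=sense();R=Ro.from_quat(s["tool_rot"]).as_matrix();p=np.array(s["tcp_pos"])
    print("t",round(s["t"],2),"tcp",p.round(4),"theta",np.degrees(np.arctan2(R[1,0],R[0,0])).round(2),"tilt",np.degrees(R[:2,2]).round(2),"tool delta",(R.T@(np.array([x,y,z])-p)).round(4),"F",np.round(s["force"],1),"gap",round(s["finger_gap"],3),"gf",s["gripper_force"],"q6",round(s["q"][5],2))
E
python3 - <<'E'
from h import *
go(.4975,.018,.006)
im=save("scene","scene1.png")
cv2.imwrite("pics/crop1.png",cv2.resize(im[200:300,220:380],None,fx=4.5,fy=4.5,interpolation=cv2.INTER_CUBIC))
E
```

```text
t 2.35 tcp [0.4943 0.0166 0.1508] theta 67.82 tilt [-0.07  0.01] tool delta [0.0025 0.0026 0.1448] F [ 0.2 -1.   0.7] gap 0.748 gf 0.0 q6 0.19
```

View pics/crop1.png

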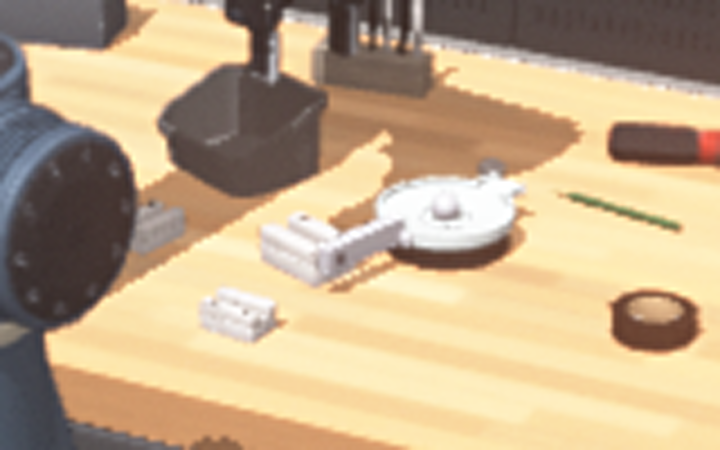

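The scene crop shows the block's end against the bar at (300,245), the ball at (446,205), and the gripper coming down over the block. I'll go down and grip.

Call:
apply_moves --pt "0.0025 0.0025 0.03 0 0 0 -0.5" --pt "0 0 0.035 0 0 0 -0.5" --pt "0 0 0.035 0 0 0 -0.5" --pt "0 0 0.025 0 0 0 -0.5" --pt "0 0 0.015 0 0 0 -0.5" --pt "0 0 0.004 0 0 0 -0.5" --pt "0 0 0 0 0 0 0.1" --pt "0 0 0 0 0 0 0.5" --force 40

```text
t: 3.4
tcp_pos: [0.4985, 0.0179, 0.0083]
tool_rot: [0.83, 0.558, 0.001, 0.001]
force: [-0.6, -0.1, -0.8]
finger_gap: 0.457
gripper_force: 42.1
```

Call:
apply_moves --pt "0 0 0 0 0 0 0.5" --pt "0 0 0 0 0 0 0.5" --pt "0 0 0 0 0 0 0.5"

```text
t: 3.78
tcp_pos: [0.4986, 0.0179, 0.0082]
tool_rot: [0.83, 0.558, 0.001, 0.001]
force: [0.1, -0.3, 5.9]
finger_gap: 0.456
gripper_force: 43.0
```

```bash
python3 - <<'E'
from h import *
go(.4273,-.1384,.1)
im=cv2.imread("pics/scene1.png")
for n,X in(("ball",(.576,-.0597,.03)),("hend",(.4548,-.0202,.041)),("blk",(.4955,.0124,.028))):
    u=proj("scene",X);print(n,((u-[220,200])*4.5).round(0))
save("top","top2.png")
E
```

```text
t 3.77 tcp [0.4986 0.0179 0.0082] theta 67.88 tilt [ 0.1  -0.02] tool delta [-0.1716 -0.007  -0.0919] F [ 0.1 -0.3  5.9] gap 0.456 gf 43.03453244268894 q6 0.2
ball [444. 207.]
hend [324. 248.]
blk [308. 233.]
```

Call:
apply_moves --pt "0 0 -0.015 0 0 0 0.5" --pt "0 0 -0.03 0 0 0 0.5" --pt "0 0 -0.03 0 0 0 0.5" --pt "-0.01 0 -0.015 0 0 0 0.5" --pt "-0.035 -0.001 0 0 0 0 0.5" --pt "-0.045 -0.002 0 0 0 0 0.5" --pt "-0.04 -0.002 0 0 0 0 0.5" --pt "-0.03 -0.002 0 0 0 0 0.5"

```text
t: 4.82
tcp_pos: [0.4298, -0.1292, 0.0973]
tool_rot: [0.83, 0.558, -0.0, -0.0]
force: [0.1, 0.4, -2.0]
finger_gap: 0.453
gripper_force: 42.2
```

Call:
apply_moves --pt "-0.012 0 0.01 0 0 0 0.5" --pt "0 0 0.025 0 0 0 0.5" --pt "0 0 0.025 0 0 0 0.5" --pt "0 0 0.018 0 0 0 0.5" --pt "0 0 0.007 0 0 0 0.5" --pt "0 0 0.003 0 0 0 0.5" --pt "0 0 0.002 0 0 0 0.5" --pt "0 0 0 0 0 0 0.5"

```text
t: 5.82
tcp_pos: [0.4268, -0.1386, 0.0082]
tool_rot: [0.83, 0.558, 0.0, 0.0]
force: [0.5, 0.5, 2.6]
finger_gap: 0.458
gripper_force: 42.6
```

```bash
python3 - <<'E'
from h import *
go(.4857,-.030,.15)
E
```

```text
t 5.83 tcp [ 0.4268 -0.1386  0.0082] theta 67.9 tilt [ 0.04 -0.02] tool delta [ 0.1228  0.0138 -0.1418] F [0.5 0.5 2.6] gap 0.458 gf 42.57769122719765 q6 -0.18
```

Call:
apply_moves --pt "0 0 0 0 0 0 -0.5" --pt "0 0 0 0 0 0 -0.5" --pt "0 0 0 0 0 0 -0.5" --pt "0 0 -0.03 0 0 0 -0.5" --pt "0 0 -0.05 0 0 0 -0.5" --pt "0.02 0.002 -0.04 0 0 0 -0.5" --pt "0.05 0.006 -0.02 0 0 0 -0.5" --pt "0.05 0.006 0 0 0 0 -0.5"

```text
t: 6.82
tcp_pos: [0.4867, -0.0324, 0.1494]
tool_rot: [0.83, 0.558, 0.002, 0.002]
force: [0.5, -0.4, -0.4]
finger_gap: 0.748
gripper_force: 0.0
```

Call:
apply_moves --pt "0 0 0 0 0 0.187 -0.5" --pt "0 0 0 0 0 0.187 -0.5" --pt "0 0 0 0 0 0.187 -0.5" --pt "0 0 0 0 0 0.187 -0.5" --pt "0 0 0 0 0 0.187 -0.5" --pt "0 0 0 0 0 0.187 -0.5" --pt "0 0 0 0 0 0.187 -0.5" --pt "0 0 0 0 0 0.187 -0.5"

```text
t: 7.82
tcp_pos: [0.4845, -0.0328, 0.1472]
tool_rot: [0.987, -0.158, -0.0, -0.0]
force: [-0.6, -0.4, 0.1]
finger_gap: 0.748
gripper_force: 0.0
```

```bash
python3 - <<'E'
from h import *
go(.4857,-.030,.011)
im=save("top","top3.png")
a=im[195:325,215:375]; s=save("scene","scene3.png")[200:300,220:380]
cv2.imwrite("pics/crop3.png",np.vstack([cv2.resize(x,(560,h),interpolation=cv2.INTER_CUBIC) for x,h in((a,330),(s,260))]))
E
```

```text
t 7.83 tcp [ 0.4845 -0.0328  0.1472] theta -18.19 tilt [-0.03  0.01] tool delta [ 0.0003 -0.003   0.1362] F [-0.6 -0.4  0.1] gap 0.748 gf 0.0 q6 1.59
```

View pics/crop3.png

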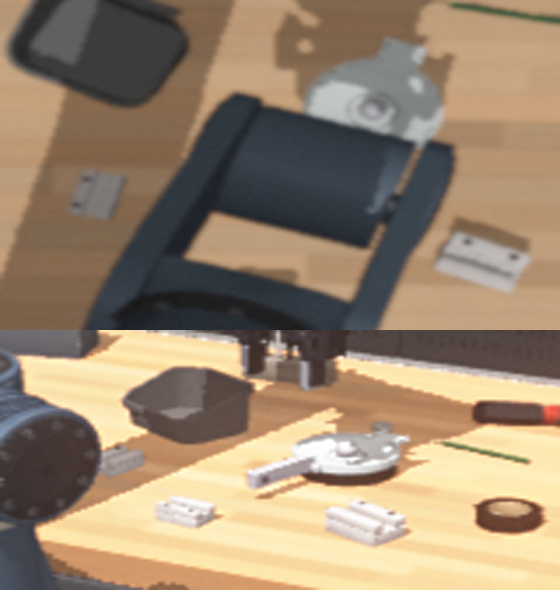

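The block stands flat at right, about 17 cm off, and the dish and ball haven't moved. The ball is at crop (347,448) and the bar end at (255,478). Next I'll lower onto the handle and close gently.

Call:
apply_moves --pt "0 -0.003 0.02 0 0 0 -0.5" --pt "0 0 0.035 0 0 0 -0.5" --pt "0 0 0.035 0 0 0 -0.3" --pt "0 0 0.025 0 0 0 0" --pt "0 0 0.013 0 0 0 0.2" --pt "0 0 0.006 0 0 0 0.4" --pt "0 0 0.002 0 0 0 0.4" --pt "0 0 0 0 0 0 0.5" --force 20

```text
t: 8.93
tcp_pos: [0.4862, -0.0301, 0.0119]
tool_rot: [0.988, -0.155, 0.001, 0.0]
force: [0.3, 0.4, 0.5]
finger_gap: 0.246
gripper_force: 0.0
```

```bash
python3 - <<'E'
from h import *
go(.4857,-.030,.011)
im=save("scene","scene4.png")
cv2.imwrite("pics/crop4.png",cv2.resize(im[215:285,260:360],None,fx=7,fy=7,interpolation=cv2.INTER_CUBIC))
E
```

```text
t 8.93 tcp [ 0.4862 -0.0301  0.0119] theta -17.81 tilt [ 0.07 -0.02] tool delta [-0.0005  0.0001  0.0009] F [0.3 0.4 0.5] gap 0.246 gf 0.0 q6 1.59
```

View pics/crop4.png

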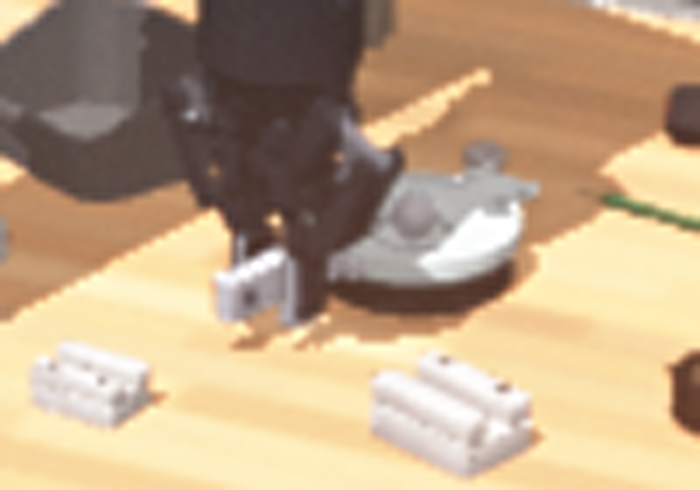

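The fingers straddle the bar, whose end shows at (250,285), and the ball rests in the middle at (415,212). I'll close slowly and then firm up the grip.

Call:
apply_moves --pt "0 0 0 0 0 0 0.58" --pt "0 0 0 0 0 0 0.64" --pt "0 0 0 0 0 0 0.67" --pt "0 0 0 0 0 0 0.7" --pt "0 0 0 0 0 0 0.73" --pt "0 0 0 0 0 0 0.76" --pt "0 0 0 0 0 0 0.8" --pt "0 0 0 0 0 0 0.9" --force 20

```text
t: 9.98
tcp_pos: [0.4858, -0.0299, 0.0114]
tool_rot: [0.988, -0.155, 0.0, -0.0]
force: [0.9, 1.1, 2.4]
finger_gap: 0.134
gripper_force: 22.5
```

Call:
apply_moves --pt "0 0 0 0 0 0 1" --pt "0 0 0 0 0 0 1" --pt "0 0 0 0 0 0 1" --force 50

```text
t: 10.35
tcp_pos: [0.4858, -0.0299, 0.0114]
tool_rot: [0.988, -0.155, 0.0, -0.0]
force: [0.2, 2.0, 3.4]
finger_gap: 0.129
gripper_force: 53.1
```

Call:
apply_moves --pt "0 0 0 0 0 0 1" --pt "0 0 0 0 0 0 1" --pt "0 0 0 0 0 0 1" --pt "0 0 -0.001 0 0 0 1" --pt "0 0 -0.001 0 0 0 1" --pt "0 0 -0.002 0 0 0 1" --pt "0 0 -0.002 0 0 0 1" --pt "0 0 -0.002 0 0 0 1" --force 90

```text
t: 11.35
tcp_pos: [0.4856, -0.03, 0.0194]
tool_rot: [0.988, -0.155, -0.0, -0.0]
force: [-0.4, 0.6, -2.1]
finger_gap: 0.125
gripper_force: 87.7
```

```bash
python3 - <<'E'
from h import *
go(.4857,-.030,.111)
im=save("scene","scene5.png")
cv2.imwrite("pics/crop5.png",cv2.resize(im[205:275,260:360],None,fx=7,fy=7,interpolation=cv2.INTER_CUBIC))
E
```

```text
t 11.35 tcp [ 0.4856 -0.03    0.0194] theta -17.84 tilt [-0.02  0.  ] tool delta [ 0.0001 -0.     -0.0916] F [-0.4  0.6 -2.1] gap 0.125 gf 87.70832061767578 q6 1.59
```

View pics/crop5.png

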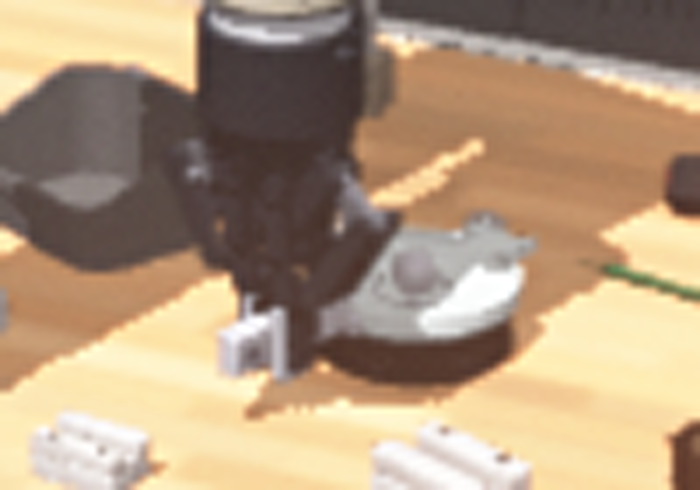

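The dish is about 8 mm up, with its weight on the wrist (-2.1 N), level, and the ball central at (413,270). I'll lift gently.

Call:
apply_moves --pt "0 0 -0.003 0 0 0 1" --pt "0 0 -0.005 0 0 0 1" --pt "0 0 -0.006 0 0 0 1" --pt "0 0 -0.006 0 0 0 1" --pt "0 0 -0.006 0 0 0 1" --pt "0 0 -0.006 0 0 0 1" --pt "0 0 -0.006 0 0 0 1" --pt "0 0 -0.006 0 0 0 1"

```text
t: 12.4
tcp_pos: [0.4857, -0.03, 0.0637]
tool_rot: [0.988, -0.155, -0.0, -0.0]
force: [0.2, -0.3, -2.4]
finger_gap: 0.124
gripper_force: 87.7
```

Call:
apply_moves --pt "0 0 -0.006 0 0 0 1" --pt "0 0 -0.006 0 0 0 1" --pt "0 0 -0.006 0 0 0 1" --pt "0 0 -0.006 0 0 0 1" --pt "0 0 -0.006 0 0 0 1" --pt "0 0 -0.005 0 0 0 1" --pt "0 0 -0.003 0 0 0 1" --pt "0 0 -0.001 0 0 0 1"

```text
t: 13.4
tcp_pos: [0.4858, -0.03, 0.1025]
tool_rot: [0.988, -0.155, 0.0, 0.0]
force: [-0.3, 0.8, -2.5]
finger_gap: 0.126
gripper_force: 87.7
```

```bash
python3 - <<'E'
from h import *
go(.4857,-.030,.111)
im=save("scene","scene6.png")
cv2.imwrite("pics/crop6.png",cv2.resize(im[175:275,250:370],None,fx=5,fy=5,interpolation=cv2.INTER_CUBIC))
t=save("top","top6.png")
E
```

```text
t 13.4 tcp [ 0.4858 -0.03    0.1025] theta -17.83 tilt [ 0.01 -0.  ] tool delta [-0.0001  0.     -0.0085] F [-0.3  0.8 -2.5] gap 0.126 gf 87.71618843078613 q6 1.59
```

View pics/crop6.png

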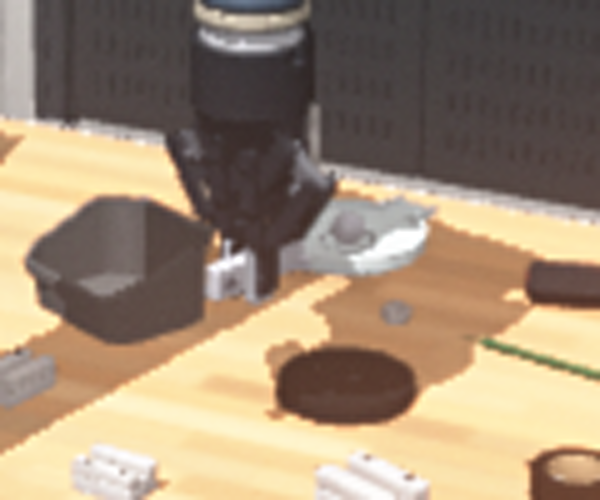

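The dish is about 91 mm up and level, with the ball central at (350,225) above the rest at (345,385). Now I'll orbit it counter-clockwise, lip towards the bin on the left, about the dish's centre.

Call:
apply_moves --pt "0 0.0019 0 0 0 -0.02 1" --pt "0.0001 0.0038 0 0 0 -0.04 1" --pt "0.0001 0.0048 0 0 0 -0.05 1" --pt "0.0001 0.0048 0 0 0 -0.05 1" --pt "0.0001 0.0048 0 0 0 -0.05 1" --pt "0.0001 0.0048 0 0 0 -0.05 1" --pt "0.0001 0.0048 0 0 0 -0.05 1" --pt "0.0001 0.0048 0 0 0 -0.05 1"

```text
t: 14.5
tcp_pos: [0.481, -0.0642, 0.1021]
tool_rot: [1.0, 0.026, -0.0, -0.0]
force: [0.0, 0.7, -2.0]
finger_gap: 0.128
gripper_force: 87.7
```

Call:
apply_moves --pt "0.0001 0.0048 0 0 0 -0.05 1" --pt "0.0001 0.0048 0 0 0 -0.05 1" --pt "0.0001 0.0048 0 0 0 -0.05 1" --pt "0.0001 0.0048 0 0 0 -0.05 1" --pt "0.0001 0.0048 0 0 0 -0.05 1" --pt "0.0001 0.0048 0 0 0 -0.05 1" --pt "0.0001 0.0048 0 0 0 -0.05 1" --pt "0.0001 0.0048 0 0 0 -0.05 1"

```text
t: 15.5
tcp_pos: [0.4903, -0.1013, 0.1021]
tool_rot: [0.975, 0.224, -0.0, -0.0]
force: [0.7, -0.0, -2.3]
finger_gap: 0.125
gripper_force: 87.7
```

Call:
apply_moves --pt "0.0001 0.0048 0 0 0 -0.05 1" --pt "0.0001 0.0048 0 0 0 -0.05 1" --pt "0.0001 0.0048 0 0 0 -0.05 1" --pt "0.0001 0.0048 0 0 0 -0.05 1" --pt "0.0001 0.0048 0 0 0 -0.05 1" --pt "0.0001 0.0048 0 0 0 -0.05 1" --pt "0.0001 0.0048 0 0 0 -0.05 1" --pt "0.0001 0.0048 0 0 0 -0.05 1"

```text
t: 16.5
tcp_pos: [0.5133, -0.1319, 0.1021]
tool_rot: [0.911, 0.413, -0.0, 0.0]
force: [0.7, -0.3, -1.8]
finger_gap: 0.119
gripper_force: 87.7
```

```bash
python3 - <<'E'
from h import *
go(.5474,-.150,.105)
E
```

```text
t 16.5 tcp [ 0.5133 -0.1319  0.1021] theta 48.78 tilt [-0.01 -0.01] tool delta [ 0.0088  0.0376 -0.003 ] F [ 0.7 -0.3 -1.8] gap 0.119 gf 87.72088408470154 q6 0.26
```

Call:
apply_moves --pt "0.0001 0.0048 0 0 0 -0.05 1" --pt "0.0001 0.0048 0 0 0 -0.05 1" --pt "0.0001 0.0048 0 0 0 -0.05 1" --pt "0.0001 0.0048 0 0 0 -0.05 1" --pt "0.0001 0.0048 0 0 0 -0.05 1" --pt "0.0001 0.0048 0 0 0 -0.05 1" --pt "0.0001 0.0048 0 0 0 -0.05 1" --pt "0.0001 0.0038 0 0 0 -0.04 1"

```text
t: 17.5
tcp_pos: [0.5455, -0.1507, 0.102]
tool_rot: [0.814, 0.581, -0.0, 0.0]
force: [-0.2, -0.5, -2.9]
finger_gap: 0.123
gripper_force: 87.7
```

Call:
apply_moves --pt "0 0.0019 0 0 0 -0.02 1" --pt "0 0.0006 0 0 0 -0.006 1" --pt "0 0 0 0 0 0 1" --pt "0 0 0 0 0 0 1" --pt "0 0 0 0 0 0 1" --pt "0 0 0 0 0 0 1" --pt "0 0 0 0 0 0 1" --pt "0 0 0 0 0 0 1"

```text
t: 18.5
tcp_pos: [0.5477, -0.1511, 0.1023]
tool_rot: [0.807, 0.591, 0.0, -0.0]
force: [0.8, -0.9, -2.4]
finger_gap: 0.127
gripper_force: 87.7
```

```bash
python3 - <<'E'
from h import *
go(.5474,-.150,.105)
t=save("top","top7.png");s=save("scene","scene7.png")
cv2.imwrite("pics/crop7.png",np.hstack([cv2.resize(x,(400,h),interpolation=cv2.INTER_CUBIC)[:400] for x,h in((t[185:315,215:375],400),(s[175:275,250:370],400))]))
E
```

```text
t 18.5 tcp [ 0.5477 -0.1511  0.1023] theta 72.47 tilt [0. 0.] tool delta [ 0.001  -0.0007 -0.0027] F [ 0.8 -0.9 -2.4] gap 0.127 gf 87.73797154426575 q6 -0.16
```

View pics/crop7.png

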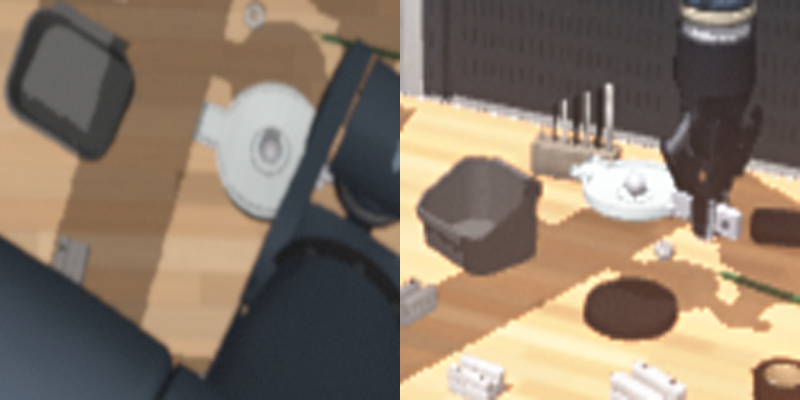

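The lip at (207,122) points from the dish centre (269,150) to the bin (70,82), and the ball is in the ring. One numeric check of the aim, then sign off if it's good.

```bash
python3 - <<'E'
from h import *
P=lambda x,y,z: onz("top",215+x/2.5,185+y/3.077,z)[:2]
D=P(269,150,.112);L=P(204,121,.118)
b=[P(*a,.062) for a in((35,5),(133,75),(95,160),(8,98))];B=np.mean(b,0)
a=np.radians(72.47);e=np.array([np.cos(a),np.sin(a)]);T=np.array([.5477,-.1511])+.095*e
print(D,T,L,np.degrees(np.arctan2(*(L-D)[::-1])),"bin",B)
for C in(D,T): print("off",e[0]*(B-C)[1]-e[1]*(B-C)[0], e@(B-C))
off=e[0]*(B-T)[1]-e[1]*(B-T)[0]
if abs(off)<.02: print(sign_off())
E
```

```text
[ 0.57595083 -0.0625548 ] [ 0.57631449 -0.06051186] [ 5.95784412e-01 -5.24970575e-04] 72.26870816301559 bin [0.62899898 0.13817067]
off 0.009874982962427462 0.20738203382668288
off 0.009606403732857635 0.2053244313940912
the job is handed in; nothing more can be done
None
```

I handed the job in at about 18.5 s of the 64 s allowed. The gripper is holding the dish level about 9 cm above its rest, with the lip line passing about 1 cm from the bin's middle by my measurement, the ball in the ring, and the block lying flat about 17 cm from the rest; no verdict came back.

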